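# Refit the wheel on the site cart

## Task

The cart's side frame lies on the bench with its stub axle pointing up. Slide the wheel onto the axle until its hub sits fully home against the axle's shoulder, then slide the spacer collar onto the axle until it sits flat on the hub, guiding each one all the way down rather than letting it drop. Leave the grease tin, the parts dish and the wrench where they are.

Things in the scene. Friction and masses are not known exactly. Their poses are not given: they have to be found in the camera images.
- wheel_hub (a point): Cart wheel flat on the bench: rubber tyre 200 mm across, 42 mm wide; grey rim with clear inner radius 68 mm; central steel hub tube 44 mm outside, 24 mm bore, 55 mm long, 13 mm proud of the tyre's top, level with it below. The web's top is 18 mm above the underside, so the hub's upper 37 mm can be gripped. 0.5-0.8 kg. Point: centre of the hub, 27.5 mm above the underside; z is the wheel axis, up.
- collar_mid (a point): Spacer collar: plain thick steel ring lying flat on the bench, 40 mm outside diameter, 24 mm bore, 18 mm tall, 0.125 kg. Point: its centre, on its axis, 9 mm above its underside; z is its axis, up.
- axle_seat (a point): Foot of the upright 20 mm steel stub axle, on the heavy, immovable blue tubular cart frame lying on the bench (tube tops at 30 mm, axle plate at 36 mm). Point: on the axle's axis at the upper face of its 36 mm diameter shoulder, 42 mm above the bench, where the wheel's hub must sit. z points up the axle; the frame runs from 100 mm behind to 520 mm ahead along x, and -140 to +100 mm along y.
- axle_tip (a point): Top end of the stub axle, on its axis, 83 mm above the shoulder; its last 5 mm are chamfered from 20 to 13 mm diameter. It ends 28 mm above the hub of a wheel that is home, and 10 mm above a collar that is home.
- grease_tin: Bystander: upright steel grease tin with a paper label, 74 mm diameter, 75 mm tall; origin at the centre of its underside. Leave it alone.
- parts_dish: Bystander: round dark steel dish 110 mm across and 22 mm high, holding two washers and a split pin for later; origin at the centre of its underside. Leave it alone.
- wrench: Bystander: steel wrench 190 mm long lying flat along its x; origin at the middle of its underside. Leave it alone.
Things that resemble listed ones, but are neither listed nor needed, are in the scene too. Several things look just like the part that bears wheel_hub: the one meant starts farthest from the robot's base.

How it is judged:
By the outcome, as a careful person would: the job done as asked, in the order asked, and still so for the second after the job is handed in, with the robot touching nothing.
It also fails if it takes over 67 s, if anything falls off the work surface, if the arm or the gripper's body presses on something with over 40 N, if the wrist force passes 120 N, or if a joint passes its speed limit or range.

## Robot

A 7-joint arm with a two-finger parallel gripper is mounted at the origin on the work surface. World frame = base frame: x ahead of the robot, y to its left, z up, the work surface at z = 0. Lengths are in m, angles in rad, forces in N, time in s.
With the tool pointing down it reaches from about 0.425 to 0.825 m from the base axis. Payload 3.6 kg.
Tool frame: the origin (TCP) lies where the fingers leave the gripper's body, on its centre line; the fingertips stand 73 mm ahead of it and the grasp point (between the pads) lies 54 mm ahead of it; z points along the fingers, y is the line along which they close (so a half turn about z gives the same grasp; the last joint's range is limited). The gripper opens to 85 mm and grips with 20 to 120 N. Pads are 22 mm wide; open, the fingers measure 114 mm over their backs; the gripper's body (76 mm by 85 mm) begins 54 mm behind the grasp point. The pads swing forward as they close: fully open they stand 13 mm farther back than shut.
Start: joints at [1.163, 0.615, -0.013, 1.423, 0.008, 1.103, -0.04], TCP at [0.242, -0.603, 0.304] pointing down, gripper open.
Joint ranges: [-3.12, 3.12], [-0.3, 2.06], [-1.34, 1.32], [0.26, 2.42], [-1.36, 4.5], [0.01, 1.98], [-2.84, 2.84]. Speed limits (rad/s): [2.79, 2.79, 3.14, 3.14, 3.14, 3.14, 3.14].

## Interface

Orientations are given as a unit quaternion [x, y, z, w].
In Python, from station import arm, snapshot, camera_info, ticket gives the robot as it stands. Calls block until the motion is done:
- arm.movep(position, orientation): joint-space move of the TCP to a pose.
- arm.line_to(position, velocity=0.15, ori=None): straight line of the TCP; ori=None keeps the orientation; velocity is the mean speed in m/s.
- arm.move_j(angles): joint-space move.
- arm.move_gripper(opening, effort=None): opening from 0.0 (shut) to 1.0 (fully open); effort is the grip in N (None keeps the last); returns when the fingers have stopped.
- arm.pause(seconds).
- arm.ik(position, orientation): joint angles nearest the present ones, or None.
- snapshot(name): name is "side" or "top"; returns the picture (420x560x3 uint8, blue, green, red); there is no depth.
- camera_info(name): a dict with "fx", "fy", "cx", "cy" (pixels), "R" (3x3) and "t" (3): a world point X has camera coordinates R X + t. Camera axes: x right, y down, z forward; pixel columns grow to the right and rows downward; lengths in m; the calibration is good to about 2 mm. A picture is of the moment at which its call begins. camera_info takes no time and is no camera call.
A pose or a line that the arm cannot do raises arm.MotionError and nothing moves.
- ticket.finish_job(): hands the job in; it is judged then, once.
Readings, each from a call of its own:
- arm.read_time(): time.
- arm.read_joint_positions(): joint angles.
- arm.read_dq(): joint speeds.
- arm.read_effort(): joint torques, N m.
- arm.read_tool_pos(): TCP position.
- arm.read_eef_rot(): TCP orientation.
- arm.read_ft_force(): force on the tool from outside, world axes, zero at the start.
- arm.read_wrist_torque(): the same for the moment, N m.
- arm.read_opening(): opening from 0.0 (shut) to 1.0 (fully open).
- arm.read_finger_force(): force on a finger pad.
Only numpy, scipy, OpenCV 4.12 (cv2) and the standard library are available. Lean on these libraries where they do the work, as an engineer would, in place of code of your own. Each camera call takes 0.05 s, during which the arm holds its last target. There are 200 camera calls.

## Working session

There is one attempt and no reset: what is moved stays moved. The work goes in short steps, each a Python script; the robot and the scene stay as the last script left them, time stands still between calls to the robot, and variables do not carry over. Pictures are saved under pics/ and viewed, at most 10 in all, crops included, and the job is handed in when it is done.

```bash
mkdir -p pics; python3 - <<'E'
from station import arm,snapshot,camera_info
import cv2
for n in("top","side"):
    im=snapshot(n);cv2.imwrite(f"pics/{n}0.png",im)
    c=camera_info(n);print(n,{k:(v.round(4).tolist() if hasattr(v,'round') and hasattr(v,'tolist') else v) for k,v in c.items()})
print(arm.read_time(),arm.read_eef_rot())
E
```

```text
top {'fx': 516.9803586655631, 'fy': 516.9803586655631, 'cx': 276.1380150333706, 'cy': 211.37367829924972, 'R': [[0.0121, -0.9998, 0.0131], [-0.9889, -0.0139, -0.1479], [0.148, -0.0111, -0.9889]], 't': [-0.0056, 0.4786, 1.1428]}
side {'fx': 411.26513366765164, 'fy': 411.26513366765164, 'cx': 277.7423256958494, 'cy': 210.24639865158954, 'R': [[-0.9763, -0.2163, 0.0123], [-0.1667, 0.7138, -0.6802], [0.1383, -0.6661, -0.7329]], 't': [0.4705, 0.1525, 0.9998]}
0.1 [ 9.81824246e-01  1.89788674e-01 -2.43806679e-04 -1.16204972e-03]
```

View pics/top0.png

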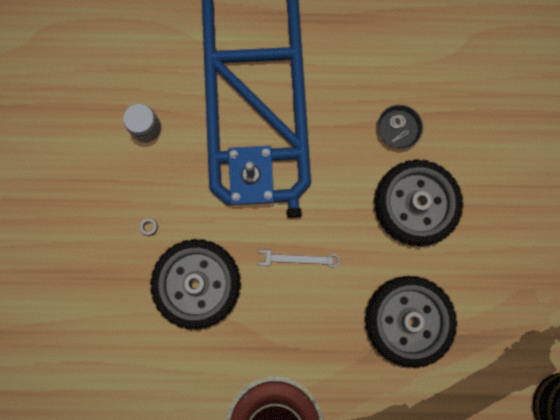

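View pics/side0.png

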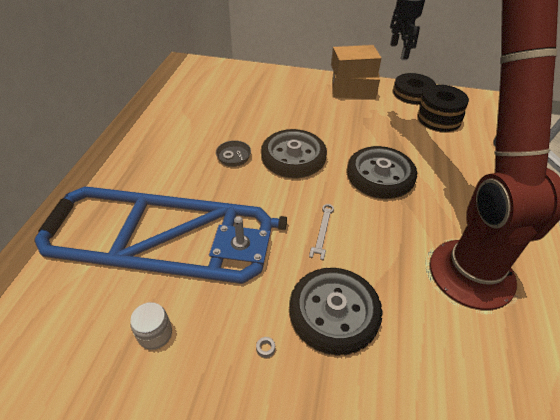

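Wheels that could be meant: top-view (419,202), (411,321) and (196,284); the base is at about (275,410). The black-and-tan stacked wheels by the arm are lookalikes of another kind. The farthest from the base is the wheel at (419,202), near the dish (side view (295,150)). The only small ring lying on the bench is at top (148,227), side (266,347); the rings in the dish are washers. Close crops next.

```bash
cat > h.py <<'E'
import numpy as np,cv2
from station import arm,snapshot,camera_info,ticket
def ray(n,px):
    c=camera_info(n);R=np.array(c["R"]);o=-R.T@np.array(c["t"])
    d=R.T@np.array([(px[0]-c["cx"])/c["fx"],(px[1]-c["cy"])/c["fy"],1.]);return o,d
def plane(n,px,z):
    o,d=ray(n,px);return o+d*(z-o[2])/d[2]
def proj(n,X):
    c=camera_info(n);p=np.array(c["R"])@np.array(X)+np.array(c["t"])
    return np.array([c["fx"]*p[0]/p[2]+c["cx"],c["fy"]*p[1]/p[2]+c["cy"]])
E
python3 - <<'E'
from h import *
for nm,p,z in(("w1",(422,200),.055),("w2",(413,321),.055),("w3",(194,283),.055),("collar",(148,227),.018),("tip",(250,166),.125)):
    X=plane("top",p,z);print(nm,X.round(3),np.hypot(*X[:2]).round(3))
S=26;h=13
rows=[]
for n,ps in(("top",[(422,200),(250,170),(148,227)]),("side",[(294,146),(239,231),(266,347)])):
    im=cv2.imread(f"pics/{n}0.png")
    rows.append(np.hstack([cv2.resize(im[y-h:y+h,x-h:x+h],None,fx=10,fy=10,interpolation=cv2.INTER_CUBIC) for x,y in ps]))
cv2.imwrite("pics/mos.png",np.vstack(rows))
E
```

```text
w1 [ 0.506 -0.328  0.055] 0.603
w2 [ 0.238 -0.3    0.055] 0.383
w3 [0.314 0.179 0.055] 0.362
collar [0.441 0.294 0.018] 0.53
tip [0.562 0.059 0.125] 0.565
```

View pics/mos.png

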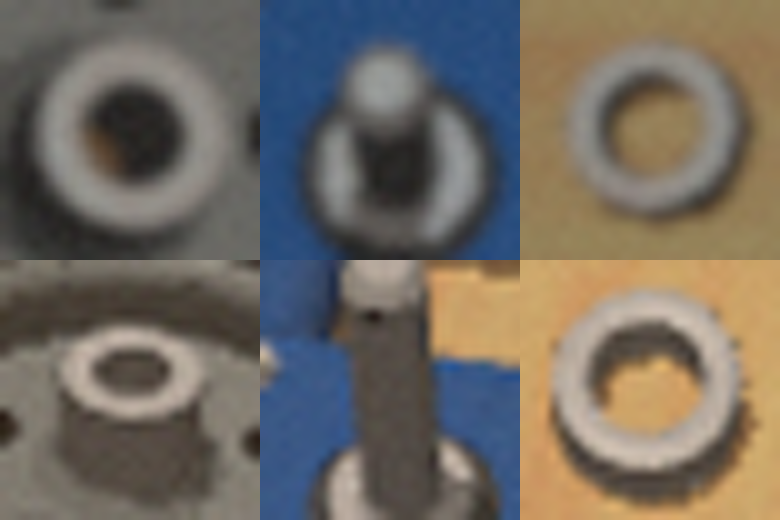

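The crops show a clear hub ring at top (421.6,200.1) / side (293.8,143.8), the collar ring at top (148.1,226.2) / side (265.2,345.5), and the axle tip at top (249.2,165.1) with its shoulder at top (250.3,173.4). All match the descriptions; w1 is the farthest wheel (0.60 m). The side tip is cut off, so I'll crop it once more and compare both views.

```bash
python3 - <<'E'
from h import *
P=dict(hub=((421.55,200.05),(293.75,143.75),.055),collar=((148.05,226.15),(265.15,345.45),.018))
for k,(a,b,z) in P.items(): print(k,plane("top",a,z).round(4),plane("side",b,z).round(4))
t=plane("top",(249.15,165.05),.125);print("tip",t.round(4),"shoulder",plane("top",(250.25,173.35),.042).round(4),proj("side",t).round(1))
im=cv2.imread("pics/side0.png");x,y=239,222
cv2.imwrite("pics/tip.png",cv2.resize(im[y-10:y+30,x-20:x+20],None,fx=12,fy=12,interpolation=cv2.INTER_CUBIC))
E
```

```text
hub [ 0.5062 -0.3271  0.055 ] [ 0.5051 -0.3256  0.055 ]
collar [0.4428 0.2942 0.018 ] [0.4428 0.298  0.018 ]
tip [0.5643 0.0604 0.125 ] shoulder [0.5649 0.061  0.042 ] [237.8 217.4]
```

View pics/tip.png

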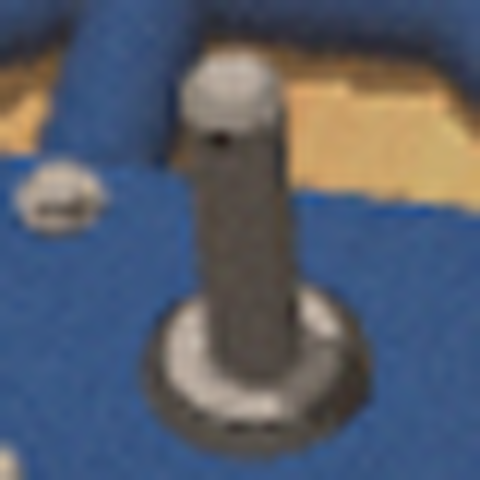

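The side-view tip is at about (237.6,218.6), against a prediction of (237.8,217.4), so the views agree and the axle is at about (0.564,0.061). Gripping the hub now.

```bash
cat >> h.py <<'E'
HUB=np.array([.5057,-.3264]);COL=np.array([.4428,.2958]);AX=np.array([.5642,.0608])
def down(phi): return [np.cos(phi/2),np.sin(phi/2),0,0]
def P(xy,z): return [float(xy[0]),float(xy[1]),float(z)]
def fz(): return np.array(arm.read_ft_force()).round(1)
def lower(xy,z0,z1,step,v,lim):
    """Guarded descent: stop when the upward force has grown by lim."""
    f0=fz();z=z0
    while z>z1+1e-6:
        z=max(z-step,z1);arm.line_to(P(xy,z),velocity=v);f=fz()
        if f[2]-f0[2]>lim: break
    print("lower end z",round(z,4),"tcp",np.array(arm.read_tool_pos()).round(4),"f0",f0,"f",f,"t",arm.read_time());return z
E
python3 - <<'E'
from h import *
for phi in np.linspace(-1.2,1.2,5):
    print(phi,[None if (q:=arm.ik(P(xy,z),down(phi))) is None else np.round(q,2).tolist() for xy,z in((HUB,.1),(AX,.3),(AX,.142),(COL,.08),(COL,.25))])
E
```

```text
-1.2 [[0.34, 0.82, 0.33, 1.76, -0.42, 0.63, -1.86], [-0.26, 0.49, 0.18, 1.68, -0.1, 0.98, -2.82], [-0.35, 0.72, 0.33, 1.84, -0.37, 0.65, -2.57], [0.01, 1.1, -1.15, 1.94, 1.22, 1.05, 1.78], [0.04, 0.76, -1.15, 1.81, 0.78, 1.11, 2.12]]
-0.6 [[0.42, 0.8, 0.19, 1.75, -0.24, 0.61, -1.42], [-0.14, 0.49, -0.02, 1.67, 0.01, 0.98, -2.32], [-0.25, 0.7, 0.17, 1.83, -0.19, 0.62, -2.14], [-0.7, 0.77, 0.11, 1.96, -0.18, 0.42, -2.63], [-1.11, 0.6, 0.75, 1.85, -0.51, 0.9, -2.29]]
0.0 [[0.5, 0.8, 0.06, 1.75, -0.08, 0.6, -0.96], [-0.04, 0.49, -0.17, 1.67, 0.09, 0.98, -1.81], [-0.17, 0.69, 0.04, 1.83, -0.04, 0.62, -1.67], [-0.71, 0.77, 0.12, 1.96, -0.21, 0.43, -2.0], [-0.29, 0.54, -0.52, 1.82, 0.34, 0.87, -2.54]]
0.5999999999999999 [[0.56, 0.79, -0.05, 1.75, 0.06, 0.6, -0.49], [0.04, 0.5, -0.28, 1.67, 0.16, 0.99, -1.27], [-0.08, 0.69, -0.1, 1.83, 0.11, 0.62, -1.22], [-0.63, 0.76, -0.0, 1.96, 0.01, 0.42, -1.61], [-0.23, 0.56, -0.61, 1.82, 0.41, 0.89, -2.0]]
1.2 [[0.62, 0.8, -0.14, 1.75, 0.18, 0.61, 0.0], [0.1, 0.51, -0.39, 1.67, 0.22, 1.0, -0.73], [0.0, 0.7, -0.24, 1.83, 0.26, 0.64, -0.76], [-0.57, 0.76, -0.1, 1.96, 0.17, 0.43, -1.16], [-0.15, 0.59, -0.74, 1.82, 0.49, 0.92, -1.49]]
```

```bash
python3 - <<'E'
from h import *
q=down(1.2)
arm.movep(P(HUB,.20),q);arm.line_to(P(HUB,.115),velocity=.15)
lower(HUB,.115,.100,.005,.08,4)
arm.move_gripper(0.,80);print("open",arm.read_opening(),arm.read_finger_force(),fz(),arm.read_time())
arm.line_to(P(HUB,.13),velocity=.1);print(fz(),np.array(arm.read_wrist_torque()).round(2))
arm.line_to(P(HUB,.27),velocity=.2);print(fz(),arm.read_opening(),arm.read_time())
arm.movep(P(AX,.27),q);print(np.array(arm.read_tool_pos()).round(4),arm.read_time())
a=snapshot("top");b=snapshot("side");cv2.imwrite("pics/t1.png",a);cv2.imwrite("pics/s1.png",b)
cv2.imwrite("pics/m1.png",np.hstack([a[60:320,90:410],b[60:320,80:400]]))
E
```

```text
lower end z 0.1 tcp [ 0.5054 -0.3263  0.0995] f0 [ 0.1 -0.7  0.6] f [-0.2  0.1  0.2] t 3.0333
open 0.49245270891132864 80.91412000358105 [-1.5  0.8  4.1] 3.5083
[-0.4  0.2 -6.2] [ 0.08  0.04 -0.04]
[-0.2  0.2 -6.4] 0.4916593437184862 4.8083
[0.5646 0.0582 0.2697] 6.2667
```

View pics/m1.png

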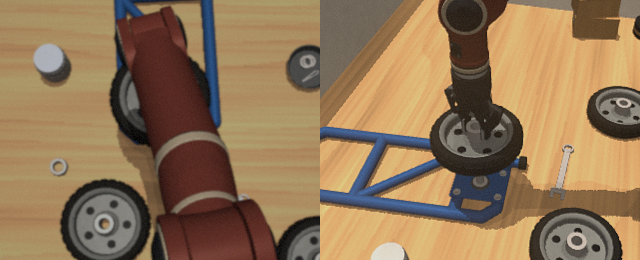

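The wheel hangs level in the gripper over the axle (weight about 6.4 N). Guarded descent next.

```bash
python3 - <<'E'
from h import *
arm.line_to(P(AX,.235),velocity=.15);arm.pause(.2);print(np.array(arm.read_tool_pos()).round(4),fz())
z=lower(AX,.235,.212,.004,.06,5)
if z<.2125:
    z=lower(AX,z,.150,.01,.06,8)
print(arm.read_wrist_torque())
E
```

```text
[0.565  0.0609 0.2362] [ 0.3 -1.1 -6.2]
lower end z 0.212 tcp [0.564  0.0608 0.2118] f0 [ 0.3 -1.1 -6.2] f [ 0.8 -0.1 -5.9] t 8.45
lower end z 0.15 tcp [0.5641 0.0607 0.15  ] f0 [ 0.8 -0.1 -5.9] f [ 0.2 -0.2 -6.2] t 10.6
[ 0.09237651 -0.01710766 -0.00298003]
```

```bash
python3 - <<'E'
from h import *
z=lower(AX,.150,.1385,.0015,.03,10)
arm.pause(.2);print(fz(),np.array(arm.read_tool_pos()).round(4))
arm.move_gripper(1.0);arm.pause(.2);print(fz(),arm.read_opening())
arm.line_to(P(AX,.30),velocity=.2)
arm.movep(P(COL,.16),down(1.2));print(arm.read_time(),np.array(arm.read_tool_pos()).round(4))
a=snapshot("top");b=snapshot("side")
cv2.imwrite("pics/m2.png",np.hstack([cv2.resize(a[100:250,130:330],None,fx=2,fy=2),cv2.resize(b[160:310,150:350],None,fx=2,fy=2)]))
E
```

```text
lower end z 0.141 tcp [0.5645 0.0609 0.1427] f0 [ 0.2 -0.2 -6.2] f [-2.7 -1.1  5.1] t 12.1
[-2.5  0.5  5.4] [0.5645 0.0609 0.1427]
[-0.4 -0.6 -0.1] 0.9989102631874135
15.0917 [0.4442 0.2946 0.1602]
```

View pics/m2.png

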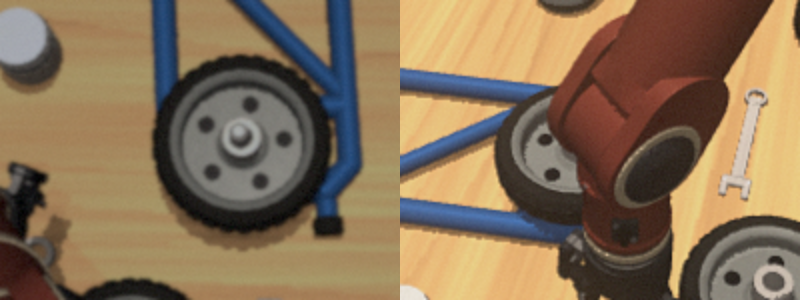

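The wheel is seated: contact came exactly 42 mm above the pick height, and the tip stands out of the hub at crop (240,135). Collar next, closing along y, where the two views disagreed most.

```bash
python3 - <<'E'
from h import *
q=down(0.)
arm.movep(P(COL,.14),q);arm.move_gripper(.7,60);arm.line_to(P(COL,.088),velocity=.15);arm.pause(.2)
z=lower(COL,.088,.066,.001,.03,2.5)
arm.line_to(P(COL,z+.004),velocity=.05)
arm.move_gripper(0.,60);print("open",arm.read_opening(),arm.read_finger_force(),fz(),np.array(arm.read_tool_pos()).round(4),arm.read_time())
E
```

```text
lower end z 0.067 tcp [0.4428 0.2958 0.0677] f0 [-0.3 -0.5 -0.5] f [-1.2 -0.6  4.6] t 22.3583
open 0.44483227931787955 62.418455380320665 [-0.5 -0.3  5.3] [0.443  0.2961 0.0716] 22.9333
```

```bash
python3 - <<'E'
from h import *
q=down(0.)
arm.move_gripper(.55);arm.line_to(P(COL,.0750),velocity=.05);arm.move_gripper(0.,60)
print("open",arm.read_opening(),arm.read_finger_force(),fz(),np.array(arm.read_tool_pos()).round(4))
arm.line_to(P(COL,.26),velocity=.2);arm.pause(.1);print(fz(),arm.read_opening(),np.array(arm.read_wrist_torque()).round(3))
arm.movep(P(AX,.26),q);arm.line_to(P(AX,.215),velocity=.1);arm.pause(.2)
print(np.array(arm.read_tool_pos()).round(4),fz(),arm.read_time())
b=snapshot("side");cv2.imwrite("pics/m3.png",cv2.resize(b[130:290,150:350],None,fx=3,fy=3,interpolation=cv2.INTER_CUBIC))
E
```

```text
open 0.44059583135388325 59.669624492526054 [-1.7 -0.1  5.4] [0.4429 0.2959 0.0756]
[ 0.2 -1.2 -2. ] 0.43656484557867187 [-0.025 -0.018  0.024]
[0.5646 0.0609 0.2158] [ 0.3 -0.3 -1.5] 26.6917
```

View pics/m3.png

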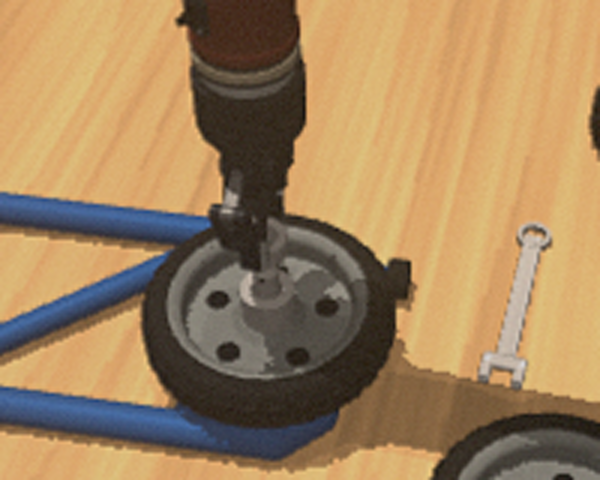

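The collar is held between the fingers above the axle (crop (270,235)). Home is expected at TCP z of about 0.1726.

```bash
python3 - <<'E'
from h import *
z=lower(AX,.215,.190,.003,.05,4)
if z<.1905: z=lower(AX,z,.168,.0015,.03,7)
arm.pause(.2);print(fz(),np.array(arm.read_tool_pos()).round(4),np.array(arm.read_wrist_torque()).round(3))
E
```

```text
lower end z 0.19 tcp [0.5642 0.0608 0.19  ] f0 [-0.1  0.4 -0.6] f [-0.4 -0.5 -1.4] t 28.9917
lower end z 0.1705 tcp [0.5647 0.0607 0.1726] f0 [-0.4 -0.5 -1.4] f [-3.  -1.3 12.4] t 32.2417
[-2.5  0.2 12. ] [0.5646 0.0608 0.1725] [-0.082  0.654 -0.008]
```

Contact came exactly at the predicted home height. Releasing and checking.

```bash
python3 - <<'E'
from h import *
arm.move_gripper(.8);arm.pause(.2);print(fz())
arm.line_to(P(AX,.30),velocity=.2);arm.movep([.30,-.45,.35],down(1.2));arm.pause(.2);print(arm.read_time())
a=snapshot("top");b=snapshot("side")
cv2.imwrite("pics/m4.png",np.hstack([cv2.resize(a[90:290,100:300],None,fx=2,fy=2),cv2.resize(b[130:330,140:340],None,fx=2,fy=2)]))
for z in(.097,.115,.125): print(z,(proj("top",P(AX,z))-[100,90])*2,(proj("side",P(AX,z))-[140,130])*2)
E
```

```text
[ 0.5 -0.1  0.2]
36.125
0.097 [298.880843   156.21977192] [196.9422605  191.05470079]
0.115 [298.24478551 152.35945261] [196.04635161 180.91016339]
0.125 [297.88254194 150.16094714] [195.53782383 175.15201191]
```

View pics/m4.png

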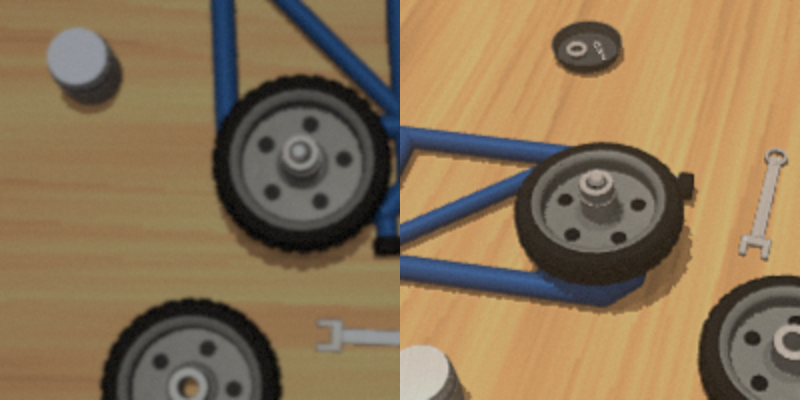

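The wheel lies level on the frame. The collar sits flat on the hub at top crop (299,153) and side crop (597,183), matching the predicted home pixels, and the tin, dish and wrench have not moved.

```bash
python3 -c "
from station import ticket
print(ticket.finish_job())"
```

```text
the job is handed in; nothing more can be done
None
```

The job is handed in after about 36 s of robot time: the wheel is home against the shoulder, the collar is flat on its hub, and the tin, dish and wrench were left alone.

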